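# Crib up the scanning stage and index it at the detent

### The arm

A 6-joint arm with a two-finger parallel gripper is mounted at the origin on the work surface. World frame = base frame: x ahead of the robot, y to its left, z up, the work surface at z = 0. Lengths are in m, angles in degrees, forces in N, time in s.
With the tool pointing down it reaches from about 0.35 to 0.925 m from the base axis. Payload 6.4 kg.
Tool frame: the origin (TCP) lies on the mounting face of the last link; the fingertips stand 199 mm ahead of it and the grasp point (between the pads) lies 180 mm ahead of it; z points along the fingers, y is the direction in which the jaws open and shut (so a half turn about z gives the same grasp; the last joint's range is limited). The gripper opens to 94 mm and grips with 3 to 60 N. Pads are 16 mm wide; open, the fingers measure 119 mm over their backs; the gripper's body (75 mm by 177 mm) begins 78 mm behind the grasp point.
Start: joints at [-81.423, 14.043, 89.255, -0, 76.702, -9.975], TCP at [0.207, -0.616, 0.405] pointing down, gripper open.
Joint ranges: [-179.41, 179.41], [-58.25, 129.5], [7.25, 145.43], [-54.29, 234.29], [11.92, 165.04], [-157.13, 157.13]. Speed limits (degrees/s): [147.25, 147.25, 180, 180, 180, 180].

### API

Orientations are given as [roll, pitch, yaw] about the fixed x, y, z axes, in that order (R = Rz(yaw) Ry(pitch) Rx(roll)).
In Python, from cell import arm gives the robot as it stands. Calls block until the motion is done:
- arm.goto(position, orientation): joint-space move of the TCP to a pose.
- arm.movel(position, attitude=None, max_speed=0.15, contact_N=None): straight line of the TCP; attitude=None keeps the orientation; max_speed is the mean speed in m/s. With contact_N (N) it stops when the force on the tool has changed by that much, and returns True; else False.
- arm.set_joints(angles): joint-space move.
- arm.set_gripper(opening, grip_force=None): finger opening in m; grip_force is the grip in N (None keeps the last); returns when the fingers have stopped.
- arm.hold(seconds).
- arm.solve_ik(position, orientation): joint angles nearest the present ones, or None.
- arm.observe(): the state.
- arm.camera(name): name is "side" or "top" or "wrist"; returns (picture, depth): 420x560x3 uint8, blue, green, red; 420x560 float32, m along the optical axis (not along the pixel's ray), 0 where there is no reading.
- arm.camera_model(name): a dict with "fx", "fy", "cx", "cy" (pixels), "R" (3x3) and "t" (3): a world point X has camera coordinates R X + t. Camera axes: x right, y down, z forward; pixel columns grow to the right and rows downward; lengths in m; the calibration is good to about 2 mm. The wrist camera is an equidistant fisheye: a pixel r from the principal point sees the ray r / f radians off the axis. A picture is of the moment at which its call begins: read the wrist's pose just before it. camera_model takes no time and is no camera call; for the wrist camera it gives the pose at the moment of the call.
A pose or a line that the arm cannot do raises arm.Unreachable and nothing moves.
- arm.sign_off(): hands the job in, once; it reports no verdict.
Trained networks look in the newest picture that a camera, given by its name, has taken for a name from the list of things; names that differ only in an ending like _2 or _b are one class to them, and where a whole thing is asked for, a point or a joint stands for the part that bears it (a point fixed in the world has none). Each returns a list of dicts, best first, with "p" (0 to 1); they miss things now and then, are a little off and sometimes report something else, mostly with a low value. They report only what shows in the picture. A call takes as long as a camera call. They do not tell look-alikes from the thing itself.
- arm.recognise(camera, name): "box" ([left, top, right, bottom] in pixels, round what is visible of it).
The state is a dict: "t": time; "joint_positions": joint angles; "joint_vel": joint speeds; "effort": joint torques, N m; "eef_pos": TCP position; "ee_rot": TCP orientation; "ft_force": force on the tool from outside, world axes, zero at the start; "wrist_torque": the same for the moment, N m; "grip_width": finger opening in m.
Only numpy, scipy, OpenCV 4.12 (cv2) and the standard library are available. Lean on these libraries where they do the work, as an engineer would, in place of code of your own. Each camera call takes 0.05 s, during which the arm holds its last target.

### The job

Finish the sherd rest on the scanning stage: lay the two spare wooden slats on top of the crib, crosswise to the two loose slats already there, one straight above each of the slats screwed to the stage, ends even. Then take the stage by its blue handle and slide it along its rail until its ball clicks into the notch at the red mark, crib still standing, and finish while holding: keep the handle gripped with the stage resting in the notch. Leave the sherds, jar, brush and dish where they are.

Things in the scene. Friction and masses are not known exactly. Their poses are not given: they have to be found in the camera images.
- slat_a_mid (a point): spare slat of pale wood, loose on the table at the start, 120 x 18 x 14 mm (along its x, y, z), about 22 g; the point is its centre; z up. Its place: on the second layer, along the stage's y, centred at stage x = -40 or +40 mm, y = 0, centre 35 mm above the stage plate
- slat_b_mid (a point): the second spare slat, same size and axes as the first, on the other side of the table; either slat may go in either place
- low_a_mid (a point): loose slat already in the crib (second layer), same size; point at its centre; it lies along the stage's x at stage y = -40 mm, centre 21 mm above the stage plate; it must stay in place
- low_b_mid (a point): the other loose slat of the second layer, at stage y = +40 mm, otherwise as low_a
- stage_mid (a point): middle of the top face of the sliding stage, an aluminium plate 150 x 150 mm, top 40 mm above the table; slides level along its own +y; x points to the handle's side, z up. Two pale slats are screwed on it along y at x = -40 and +40 mm (top 14 mm above the plate); the loose second layer crosses them (top 28 mm above the plate)
- stage (a joint): how far the stage has slid along its own +y, m: 0 at the start end, 0.18 at the far end; the notch lies between 0.07 and 0.14. It drags with about 1.5 N and stays where it is left
- handle_mid (a point): centre of the upright blue grip block fixed to the stage, 26 x 22 x 50 mm (x, y, z; axes as the stage's), to be gripped across its 22 mm (along the stage's y); half-way up, 65 mm above the table (the block spans 40 to 90 mm), 100 mm from the stage's middle along its +x; the sprung ball sits straight below it
- notch (a point): the notch in the brass index bar, at the bar's top (22 mm above the table), marked by a red tab; y along the rail. The stage is in it when the handle is straight above. A sprung ball (14 mm diameter, about 6 N) rides on the bar; within about 4 mm of the notch it falls in and draws the stage to the centre; about 8 N along the rail pushes it out again
- sherd_dark: blackened pottery sherd, about 110 x 80 x 14 mm, leave alone
- sherd_red: red pottery sherd, about 100 x 90 x 12 mm, leave alone
- sherd_small: small blackened sherd, about 55 x 40 x 10 mm, leave alone
- jar: glass jar with steel cap, 72 mm across, 100 mm high, leave alone
- brush: brush lying on the table, leave alone
- dish: white ceramic dish, 90 mm across, 35 mm high, leave alone
There are look-alikes about, which are no part of the job. What is shaped like the part that bears slat_a_mid but purple is not meant. Leave any green look-alike of the part that bears slat_b_mid alone.

How it is judged:
By the outcome, as a careful person would: the job done as asked, in the order asked, and still so for the second after the job is handed in, while the arm keeps its last pose, push and grip.
It also fails if it takes over 67 s, if anything falls off the work surface, if the arm or the gripper's body presses on something with over 40 N, if the wrist force passes 120 N, or if a joint passes its speed limit or range.

## Working session

There is one attempt and no reset: what is moved stays moved. The work goes in short steps, each a Python script; the robot and the scene stay as the last script left them, time stands still between calls to the robot, and variables do not carry over. Pictures are saved under pics/ and viewed, and the job is handed in when it is done.

```bash
ls; mkdir -p pics
cat > h.py <<'E'
from cell import arm
import numpy as np, cv2
def unproj(cam,u,v,z=None,d=None):
    m=arm.camera_model(cam);R=np.array(m["R"]);t=np.array(m["t"])
    r=np.array([(u-m["cx"])/m["fx"],(v-m["cy"])/m["fy"],1.0])
    o=-R.T@t;w=R.T@r
    if d is None: d=(z-o[2])/w[2]
    return o+w*d
def proj(cam,X):
    m=arm.camera_model(cam);c=np.array(m["R"])@np.array(X)+np.array(m["t"])
    return np.array([m["fx"]*c[0]/c[2]+m["cx"],m["fy"]*c[1]/c[2]+m["cy"]])
E
python3 - <<'E'
from h import *
for c in ("top","side"):
    p,d=arm.camera(c); cv2.imwrite(f"pics/{c}0.png",p); np.save(f"{c}_d0.npy",d); cv2.imwrite(f"{c}0raw.png",p)
    m=arm.camera_model(c); print(c,-np.array(m["R"]).T@np.array(m["t"]),m["fx"])
    for n in ("slat_a_mid","low_a_mid","stage","handle_mid","notch","jar","dish","brush"):
        try: print(n,[(np.round(x["box"]).tolist(),round(x["p"],2)) for x in arm.recognise(c,n)])
        except Exception as e: print(n,repr(e))
print(arm.observe())
E
```

```text
pics
top [ 0.22596509 -0.02262121  1.27413257] 457.5502011971869
slat_a_mid [([83.0, 230.0, 123.0, 238.0], 0.84), ([133.0, 165.0, 157.0, 198.0], 0.68)]
low_a_mid [([311.0, 186.0, 332.0, 229.0], 0.7)]
stage [([269.0, 158.0, 336.0, 234.0], 0.76), ([239.0, 154.0, 336.0, 183.0], 0.64)]
handle_mid [([273.0, 163.0, 338.0, 235.0], 0.83), ([311.0, 187.0, 329.0, 230.0], 0.29)]
notch [([242.0, 153.0, 335.0, 183.0], 0.79), ([408.0, 191.0, 420.0, 234.0], 0.49)]
jar [([100.0, 137.0, 132.0, 171.0], 0.81)]
dish [([459.0, 178.0, 490.0, 210.0], 0.95)]
brush [([237.0, 154.0, 335.0, 182.0], 0.71), ([368.0, 296.0, 441.0, 345.0], 0.55), ([163.0, 282.0, 180.0, 297.0], 0.27)]
side [0.10681154 0.85514511 0.72371611] 386.1598918474456
slat_a_mid [([170.0, 302.0, 201.0, 342.0], 0.87), ([208.0, 352.0, 236.0, 412.0], 0.71)]
low_a_mid [([256.0, 189.0, 297.0, 206.0], 0.79)]
stage [([236.0, 183.0, 301.0, 233.0], 0.7)]
handle_mid [([120.0, 272.0, 167.0, 298.0], 0.63), ([238.0, 185.0, 300.0, 229.0], 0.61)]
notch [([202.0, 198.0, 257.0, 241.0], 0.73), ([307.0, 309.0, 328.0, 332.0], 0.48)]
jar [([112.0, 298.0, 156.0, 354.0], 0.84)]
dish [([288.0, 143.0, 309.0, 157.0], 0.61)]
brush []
{'t': 0.9, 'joint_positions': array([-8.14231023e+01,  1.40428586e+01,  8.92543914e+01,  1.56331459e-03,
        7.67017160e+01, -9.97600737e+00]), 'joint_vel': array([-0.06346507,  0.0438079 , -0.00028905, -0.00033144,  0.0146691 ,
        0.05014497]), 'effort': array([-1.08983742e-03, -4.15832198e+01, -3.14881003e+01,  6.85284357e-02,
        2.89367361e-02, -6.28770636e-06]), 'eef_pos': array([ 0.20681854, -0.61623656,  0.40466817]), 'ee_rot': array([ 1.79998718e+02, -1.31927282e-03,  1.85525455e+01]), 'ft_force': array([0.12064507, 0.4342996 , 0.13782104]), 'wrist_torque': array([-0.01510724,  0.01059402, -0.01216919]), 'grip_width': 0.09413249496793422}
```

View pics/top0.png

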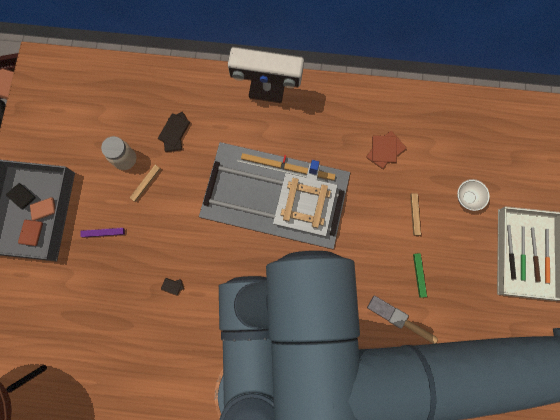

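View pics/side0.png

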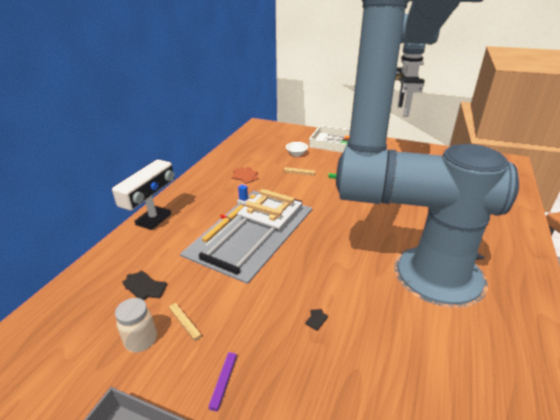

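Run:
```python
import cv2
p=cv2.imread("top0raw.png")
cv2.imwrite("pics/t_stage.png",cv2.resize(p[140:250,230:350],None,fx=5,fy=5,interpolation=cv2.INTER_CUBIC))
cv2.imwrite("pics/t_left.png",cv2.resize(p[130:310,70:200],None,fx=3.3,fy=3.3,interpolation=cv2.INTER_CUBIC))
cv2.imwrite("pics/t_right.png",cv2.resize(p[160:360,350:510],None,fx=3,fy=3,interpolation=cv2.INTER_CUBIC))
```

```text
(no output)
```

View pics/t_stage.png

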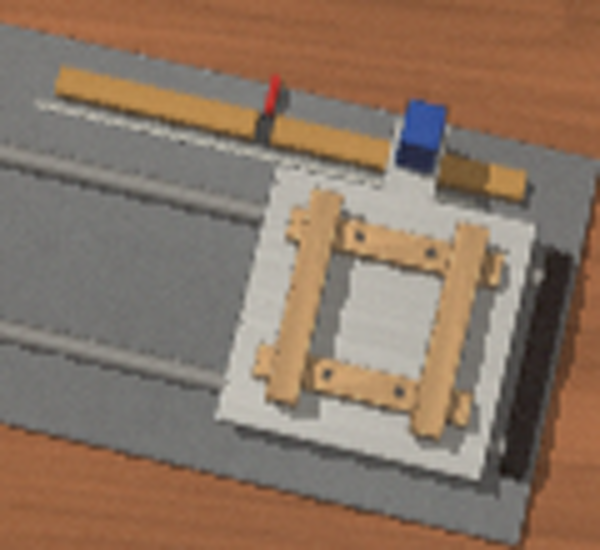

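View pics/t_left.png

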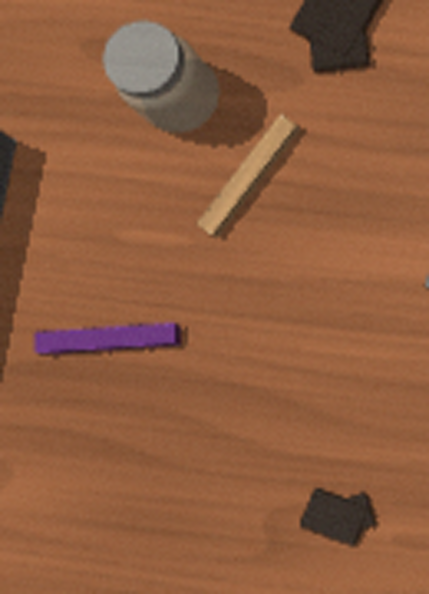

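View pics/t_right.png

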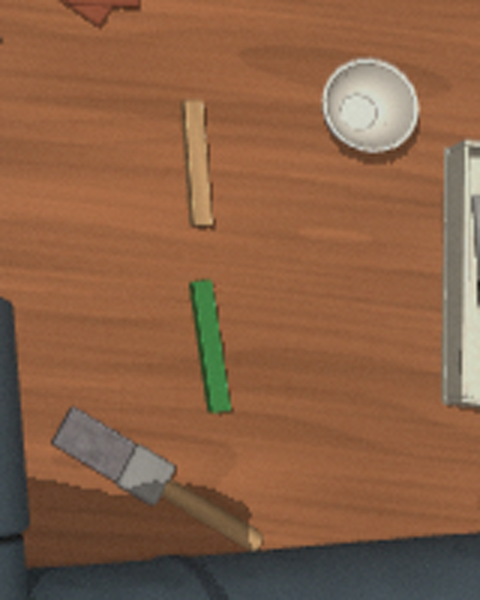

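```bash
cat >> h.py <<'E'
def cloud(cam,d):
    m=arm.camera_model(cam);R=np.array(m["R"]);t=np.array(m["t"])
    v,u=np.mgrid[0:d.shape[0],0:d.shape[1]]
    P=np.stack([(u-m["cx"])/m["fx"]*d,(v-m["cy"])/m["fy"]*d,d],-1)
    return (P-t)@R
def rect(pts):
    (c,s,a)=cv2.minAreaRect((pts*1000).astype(np.float32))
    b=cv2.boxPoints((c,s,a)); e=b[1]-b[0] if np.linalg.norm(b[1]-b[0])>np.linalg.norm(b[2]-b[1]) else b[2]-b[1]
    return np.round(c,1),np.round(s,1),np.degrees(np.arctan2(e[1],e[0]))%180
E
python3 - <<'E'
from h import *
p=cv2.imread("top0raw.png");d=np.load("top_d0.npy");C=cloud("top",d)
h=cv2.cvtColor(p,cv2.COLOR_BGR2HSV)
for (l,t,r,b) in [(125,158,165,206),(405,188,428,240)]:
    hs=h[t:b,l:r];m=(hs[...,2]>150)&(hs[...,1]<140)&(hs[...,1]>40); z=C[t:b,l:r,2]
    print(m.sum(), "z med",np.median(z[m]),np.std(z[m]),"table",np.median(z[~m]))
    m=cv2.morphologyEx(m.astype(np.uint8),cv2.MORPH_OPEN,np.ones((2,2)))
    n,lab,st,_=cv2.connectedComponentsWithStats(m);k=1+np.argmax(st[1:,4]);vv,uu=np.nonzero(lab==k)
    P=np.array([unproj("top",u+l,v+t,z=.014) for u,v in zip(uu,vv)])
    print(rect(P[:,:2]),P.mean(0), st[k])
# stage region depth
z=C[140:250,200:350,2]
for lo,hi in [(.034,.046),(.048,.060),(.062,.075),(.080,.1)]:
    m=(z>lo)&(z<hi);P=C[140:250,200:350][m]; print(lo,m.sum(),P.mean(0),rect(P[:,:2]))
m=(h[...,0]>105)&(h[...,0]<125)&(h[...,1]>150);m[:140]=0;m[250:]=0;m[:,:230]=0;m[:,350:]=0
vv,uu=np.nonzero(m);print("blue",uu.mean(),vv.mean(),uu.min(),uu.max(),vv.min(),vv.max(),np.median(C[m],0))
hh=h[140:190,270:300];m=((hh[...,0]<6)|(hh[...,0]>174))&(hh[...,1]>180)&(hh[...,2]>120);vv,uu=np.nonzero(m);print("red",uu+270,vv+140,[unproj("top",uu.mean()+270,vv.mean()+140,z=.022)])
E
```

```text
255 z med 0.012948721456822009 0.07898991406636419 table -0.0003669698688254796
(array([536.6, 386.5]), array([ 18. , 120.8]), np.float32(151.76338)) [0.53659509 0.38622075 0.014     ] [  6   8  29  36 253]
255 z med 0.013682728789476028 0.13594298973587382 table 0.00018149915263326663
(array([ 528.2, -388.2]), array([117.8,  16.9]), np.float32(6.788329)) [ 0.52781683 -0.38833747  0.014     ] [  8   6   9  42 254]
0.034 1917 [ 0.51964018 -0.07206705  0.03964866] (array([551.8,  16.4]), array([369.7, 192.1]), np.float32(82.49298))
0.048 415 [ 0.51986669 -0.07367504  0.05342255] (array([533.2, -68.4]), array([133.2, 151.1]), np.float32(173.36786))
0.062 583 [ 0.51866478 -0.07142159  0.06759006] (array([533.1, -73. ]), array([ 99.6, 152.6]), np.float32(172.72353))
0.08 77 [ 0.61727479 -0.08540456  0.08878441] (array([618.4, -85.5]), array([21. , 26.9]), np.float32(171.95837))
blue 314.1272727272727 164.72727272727272 311 318 161 169 [ 0.61710456 -0.08470126  0.08957369]
red [285 284 285 284 284 284 284 283] [155 156 156 157 158 159 160 161] [array([ 0.65182857, -0.00101205,  0.022     ])]
```

Run:
```python
from h import *
p=cv2.imread("top0raw.png");d=np.load("top_d0.npy");C=cloud("top",d)
h=cv2.cvtColor(p,cv2.COLOR_BGR2HSV)
def pca(P):
    c=P.mean(0);w,V=np.linalg.eigh(np.cov((P-c).T));e=V[:,1]
    a=(P-c)@e;b=(P-c)@V[:,0]
    return np.round(c,4),round(np.degrees(np.arctan2(e[1],e[0]))%180,2),"len",round(np.sqrt(12*w[1]),4),"wid",round(np.sqrt(12*w[0]),4), "midrange",(a.max()+a.min())/2
for (l,t,r,b) in [(125,158,165,206),(405,188,428,240)]:
    hs=h[t:b,l:r];m=(hs[...,2]>150)&(hs[...,1]<140)&(hs[...,1]>40)
    vv,uu=np.nonzero(m);P=np.array([unproj("top",u+l,v+t,z=.014) for u,v in zip(uu,vv)]);print("slat",pca(P[:,:2]))
m=np.zeros(d.shape,bool);m[140:250,262:345]=1
m&=(C[...,2]>.062)&(C[...,2]<.075)
n,lab,st,_=cv2.connectedComponentsWithStats(m.astype(np.uint8))
for k in range(1,n):
    if st[k,4]>50:
        vv,uu=np.nonzero(lab==k);P=np.array([unproj("top",u,v,z=.068) for u,v in zip(uu,vv)]);print("low",st[k],pca(P[:,:2]))
m=np.zeros(d.shape,bool);m[150:180,300:330]=1;m&=(C[...,2]>.083)
vv,uu=np.nonzero(m);P=np.array([unproj("top",u,v,z=.09) for u,v in zip(uu,vv)]);print("handle",rect(P[:,:2]),P.mean(0),len(P))
print("notch px",unproj("top",283,165,z=.022),"tab",unproj("top",284.3,158,z=.022))
s=C[50:110,225:305];print("scanner",np.nanmax(s[...,2]),[ (np.round(s[s[...,2]>zz].min(0),3),np.round(s[s[...,2]>zz].max(0),3)) for zz in (.03,.1)])
# red tab heights
print(C[154:167,283:286,2].round(3).tolist())
for pos,y in [((.5366,.3864),146),((.528,-.3883),6.8),((.52,-.07),82.6),((.617,-.085),-7.4),((.617,-.085),172.6)]:
    q=arm.solve_ik([pos[0],pos[1],.21],[180,0,y]);print(y,None if q is None else np.round(q,1))
```

```text
slat (array([0.5393, 0.3896]), np.float64(152.15), 'len', np.float64(0.1206), 'wid', np.float64(0.0178), 'midrange', np.float64(-0.00019849597996266996))
slat (array([ 0.5305, -0.3853]), np.float64(6.86), 'len', np.float64(0.1209), 'wid', np.float64(0.0175), 'midrange', np.float64(-0.00033554651650253425))
low [283 178  16  43 282] (array([ 0.5217, -0.0308]), np.float64(173.49), 'len', np.float64(0.1204), 'wid', np.float64(0.0181), 'midrange', np.float64(-0.0006225020955915976))
low [312 185  16  43 287] (array([ 0.5112, -0.1108]), np.float64(172.3), 'len', np.float64(0.1202), 'wid', np.float64(0.018), 'midrange', np.float64(-0.00012288250430677466))
handle (array([615.8, -83.3]), array([46.9, 34. ]), np.float32(22.029633)) [ 0.61713241 -0.08461134  0.09      ] 77
notch px [ 6.29886783e-01 -4.31672496e-05  2.20000000e-02] tab [ 0.6511344  -0.00158808  0.022     ]
scanner 1.2741325682110498 [(array([ 0.226, -0.027,  0.031]), array([0.895, 0.174, 1.274])), (array([ 0.226, -0.027,  0.109]), array([0.895, 0.174, 1.274]))]
[[0.002, 0.005, 0.002], [-0.001, 0.027, 0.026], [-0.003, 0.023, 0.023], [0.009, 0.028, 0.024], [0.009, 0.025, 0.024], [0.022, 0.028, 0.014], [0.024, 0.025, 0.006], [0.025, 0.019, 0.003], [0.022, 0.022, 0.008], [0.013, 0.015, 0.022], [0.018, 0.016, 0.025], [0.015, 0.013, 0.017], [0.018, 0.023, 0.024]]
146 [ 26.   28.4  92.9   0.   58.7 -30. ]
6.8 [-46.2  27.8  93.8  -0.   58.4  37. ]
82.6 [-20.1  13.  113.5  -0.   53.5 -12.7]
-7.4 [-18.3  24.2  98.9  -0.   57.   79.1]
172.6 [ -18.3   24.2   98.9    0.    57.  -100.9]
```

Run:
```python
from h import *
p=cv2.imread("top0raw.png");d=np.load("top_d0.npy");C=cloud("top",d)
s=C[130:175,98:138];ok=d[130:175,98:138]>0
m=ok&(s[...,2]>.09)&(s[...,2]<.12)
P=s[m];print(len(P),P.mean(0),P.min(0),P.max(0),np.percentile(P[:,2],[5,50,95,100]))
j=(P.min(0)+P.max(0))/2
th=np.radians(152.15-180);e=np.array([np.cos(th),np.sin(th)]);n=np.array([-e[1],e[0]])
r=j[:2]-[.5393,.3896];print("along",r@e,"perp",r@n)
for z in (.02,.06):
  m=(s[...,2]>z)&ok&(s[...,2]<.15);print(s[m].min(0),s[m].max(0))
p2=cv2.imread("side0raw.png");d2=np.load("side_d0.npy");C2=cloud("side",d2)
s=C2[298:354,112:156];m=(s[...,2]>.03)&(s[...,2]<.13)&(d2[298:354,112:156]>0);P=s[m];print("side jar",P.min(0),P.max(0))
```

```text
421 [0.60556024 0.46191457 0.09913093] [0.57493141 0.43026275 0.09003077] [0.63648588 0.49358765 0.10796995] [0.09485433 0.09924924 0.1033688  0.10796995]
along 0.024929449086624124 perp 0.09497139264648771
[0.57086325 0.42630639 0.02023502] [0.63814131 0.49358765 0.10796995]
[0.57152509 0.42712964 0.06030932] [0.63814131 0.49358765 0.10796995]
side jar [0.56964182 0.43334725 0.03004606] [0.63760595 0.50194596 0.10316464]
```

```bash
cat >> h.py <<'E'
def projw(X,m=None):
    m=m or arm.camera_model("wrist");c=np.array(m["R"])@np.array(X)+np.array(m["t"])
    r=np.hypot(c[0],c[1]);th=np.arctan2(r,c[2])
    return np.array([m["fx"]*th*c[0]/r+m["cx"],m["fy"]*th*c[1]/r+m["cy"]])
def unw(u,v,z,m):
    R=np.array(m["R"]);t=np.array(m["t"]);a=np.array([(u-m["cx"])/m["fx"],(v-m["cy"])/m["fy"]]);th=np.hypot(*a)
    ray=np.array([*(a/th*np.sin(th)),np.cos(th)]);o=-R.T@t;w=R.T@ray
    return o+w*(z-o[2])/w[2]
def box3(c,th,L=.12,W=.018):
    e=np.array([np.cos(th),np.sin(th)]);n=np.array([-e[1],e[0]])
    return [np.array(c[:2])+s*e*L/2+q*n*W/2 for s,q in ((1,1),(1,-1),(-1,-1),(-1,1))]
YAW=-7.45; ey=np.array([-np.sin(np.radians(YAW)),np.cos(np.radians(YAW))]); ex=np.array([ey[1],-ey[0]]); SC=np.array([.5170,-.0710])
A=np.array([.5393,.3896]);TA=152.15;B=np.array([.5305,-.3853]);TB=6.86
def drawbox(img,c,thdeg,z,pf,col=(0,0,255)):
    q=np.array([pf([*x,z]) for x in box3(c,np.radians(thdeg))])
    cv2.polylines(img,[np.round(q*8).astype(int)],True,col,1,cv2.LINE_AA,3)
def st():
    o=arm.observe();print("t",round(o["t"],2),np.round(o["eef_pos"],4),np.round(o["ee_rot"],2),"F",np.round(o["ft_force"],2),"w",round(o["grip_width"],4))
    return o
E
python3 - <<'E'
from h import *
p=cv2.imread("top0raw.png");d=np.load("top_d0.npy");C=cloud("top",d)
s=C[45:105,225:310];ok=(d[45:105,225:310]>0)&(s[...,2]>.03);print("scanner",s[ok].min(0),s[ok].max(0))
arm.goto([*B,.30],[180,0,TB]); arm.set_gripper(.05,20)
st(); m=arm.camera_model("wrist"); w,wd=arm.camera("wrist"); cv2.imwrite("w1.png",w)
drawbox(w,B,TB,.014,lambda X:projw(X,m)); cv2.imwrite("pics/w1.png",w)
E
```

```text
scanner [ 0.81683211 -0.02722254  0.03076009] [0.8991711  0.17391546 0.17422228]
t 3.24 [ 0.5305 -0.3853  0.3   ] [180.    -0.     6.87] F [-0.19  0.57 -0.2 ] w 0.05
```

View pics/w1.png

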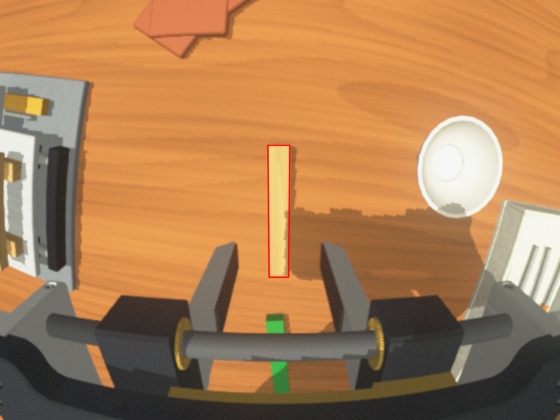

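The pale slat at (279,211) lies inside the predicted outline to about 1 px. The green look-alike at (278,350) is a separate piece. I'll pick the pale one.

Run:
```python
from h import *
arm.movel([*B,.225],max_speed=.15); print(arm.movel([*B,.2025],max_speed=.06,contact_N=6)); st()
arm.set_gripper(0.0,20); st()
arm.movel([*B,.30],max_speed=.15)
m=arm.camera_model("wrist");w,_=arm.camera("wrist");cv2.imwrite("pics/w2.png",w)
T=SC+.04*ex
arm.goto([*T,.36],[180,0,90+YAW]); o=st()
m=arm.camera_model("wrist");w,_=arm.camera("wrist");cv2.imwrite("w3.png",w)
pf=lambda X:projw(X,m)
for s in (-1,1):
    drawbox(w,SC+s*.04*ey,YAW,.068,pf); drawbox(w,SC+s*.04*ex,90+YAW,.054,pf,(255,0,0))
drawbox(w,T,90+YAW,o["eef_pos"][2]-.199-.0035+.014,pf,(0,255,0))
cv2.imwrite("pics/w3.png",w)
```

```text
False
t 4.47 [ 0.5304 -0.3852  0.2021] [-1.7997e+02  3.0000e-02  6.8600e+00] F [-0.94  0.9   0.37] w 0.0498
t 5.07 [ 0.5305 -0.3854  0.2027] [ 1.7999e+02 -1.0000e-02  6.8600e+00] F [-0.01 -0.07  0.22] w 0.0184
t 7.12 [ 0.5567 -0.0768  0.3596] [-1.7997e+02  1.0000e-02  8.2470e+01] F [ 0.02  0.14 -0.49] w 0.018
```

View pics/w3.png

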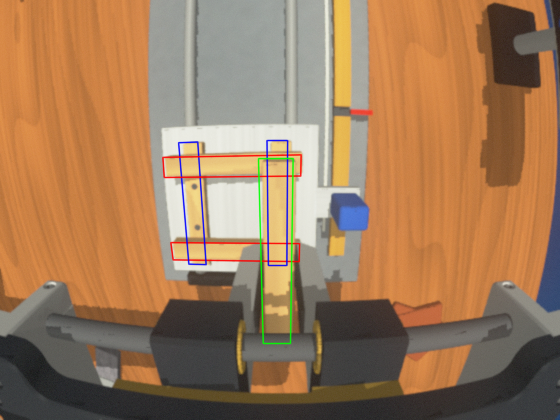

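Run:
```python
import cv2
a=cv2.imread("w3.png")[110:350,150:380];b=cv2.imread("pics/w3.png")[110:350,150:380]
cv2.imwrite("pics/w3c.png",cv2.resize(cv2.hconcat([a[:170],b[:170]]),None,fx=1.74,fy=1.74*2,interpolation=cv2.INTER_CUBIC))
cv2.imwrite("pics/w3d.png",cv2.resize(b,None,fx=3.4,fy=2.5,interpolation=cv2.INTER_CUBIC))
cv2.imwrite("pics/w3e.png",cv2.resize(a,None,fx=3.4,fy=2.5,interpolation=cv2.INTER_CUBIC))
```

```text
(no output)
```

View pics/w3d.png

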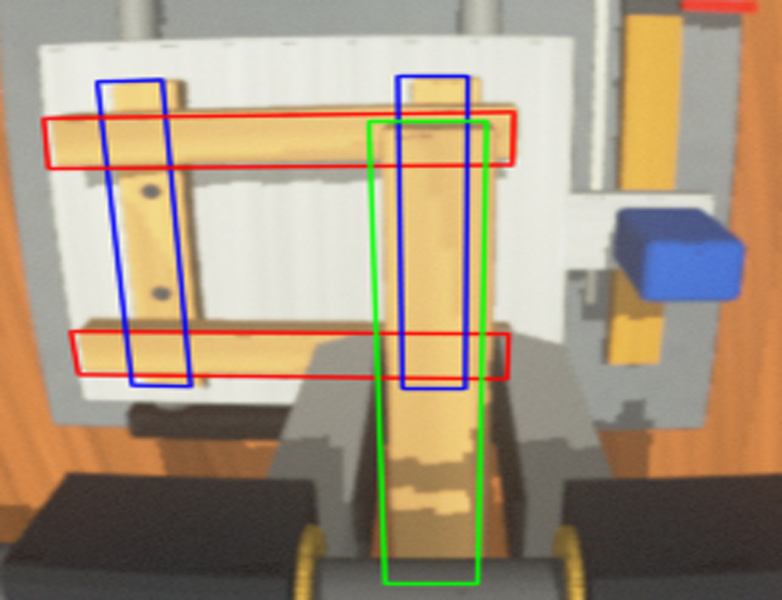

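View pics/w3e.png

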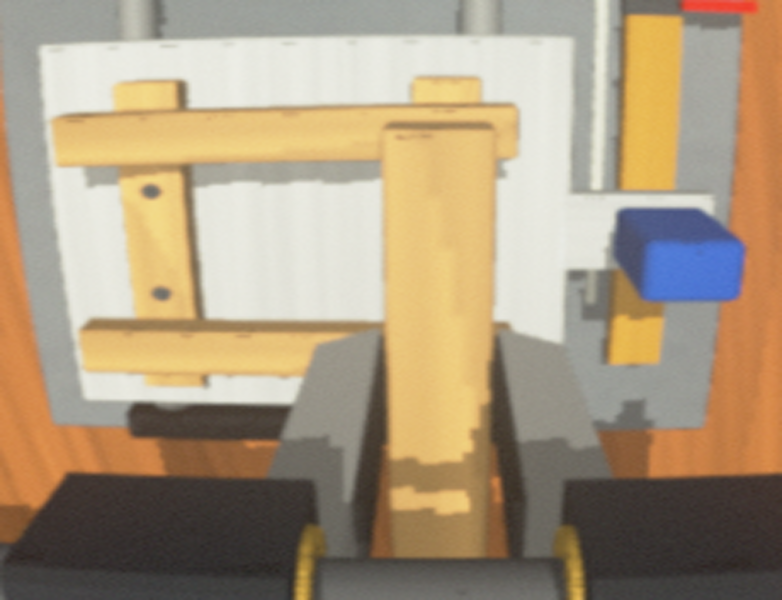

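Run:
```python
from h import *
from scipy.optimize import least_squares
p=cv2.imread("top0raw.png")
g=cv2.cvtColor(p,cv2.COLOR_BGR2HSV)
# white plate mask
m=((g[...,1]<40)&(g[...,2]>150)).astype(np.uint8);m[:140]=0;m[250:]=0;m[:,:260]=0;m[:,345:]=0
n,lab,s,_=cv2.connectedComponentsWithStats(m);k=1+np.argmax(s[1:,4]);vv,uu=np.nonzero(lab==k)
P=np.array([unproj("top",u,v,z=.04)[:2] for u,v in zip(uu,vv)])
yaw=np.radians(-7.45);E=np.array([[np.cos(yaw),-np.sin(yaw)],[np.sin(yaw),np.cos(yaw)]])
q=P@E  # stage-aligned coords
# edges: per row/col extremes
def edge(q,ax,sgn,lo,hi):
    o=1-ax;out=[];sel=q[(q[:,o]>lo)&(q[:,o]<hi)]
    bins=np.floor(sel[:,o]/.004)
    return [(sel[bins==b][:,o].mean(),(sel[bins==b][:,ax]*sgn).max()*sgn) for b in np.unique(bins)]
c0=SC@E;print("SC in aligned",c0)
for ax in (0,1):
    for sgn in (-1,1):
        e=np.array(edge(q,ax,sgn,c0[1-ax]-.065,c0[1-ax]+.065));f=np.polyfit(e[:,0]-c0[1-ax],e[:,1]-c0[ax],1);
        print("axis",ax,sgn,"edge med rel SC",np.round(np.median(e[:,1]-c0[ax]),4),"slope deg",np.round(np.degrees(f[0]),2))
# screwed slats at z=.054: pale mask, between low slats
pale=((g[...,1]>60)&(g[...,1]<170)&(g[...,2]>140)&(g[...,0]<30))
for z,nm in ((.054,"scr"),(.068,"low")):
    pts=np.array([[u,v] for v in range(170,235) for u in range(270,340) if pale[v,u]])
    Q=np.array([unproj("top",u,v,z=z)[:2] for u,v in pts])@E-c0
    if nm=="scr":
        for sx in (-1,1):
            a=Q[(abs(Q[:,1])<.025)&(abs(Q[:,0]-sx*.04)<.02)];print("screwed",sx,len(a),a[:,0].mean(),a[:,0].min(),a[:,0].max())
            b=Q[(abs(Q[:,0]-sx*.04)<.014)&(abs(Q[:,1])<.075)];print("  y ends",np.sort(b[:,1])[[2,-3]])
    else:
        for sy in (-1,1):
            a=Q[(abs(Q[:,0])<.02)&(abs(Q[:,1]-sy*.04)<.02)];print("low",sy,a[:,1].mean())
```

```text
SC in aligned [ 0.52184161 -0.00336594]
axis 0 -1 edge med rel SC -0.0703 slope deg -1.12
axis 0 1 edge med rel SC 0.0798 slope deg 4.08
axis 1 -1 edge med rel SC -0.0739 slope deg 0.09
axis 1 1 edge med rel SC 0.0724 slope deg 0.27
screwed -1 111 -0.037302614699629436 -0.04604282671606935 -0.028382289739578626
  y ends [-0.06037229  0.05744174]
screwed 1 107 0.04283556059668489 0.03402752649403251 0.051578446080752904
  y ends [-0.05991185  0.05765037]Traceback (most recent call last):
  File "<stdin>", line 25, in <module>
  File "h.py", line 4, in unproj
    m=arm.camera_model(cam);R=np.array(m["R"]);t=np.array(m["t"])
ValueError: time passes only in moves, steps and waits
```

```bash
python3 - <<'E'
s=open("h.py").read()
s=s.replace("SC=np.array([.5170,-.0710])","SC=np.array([.5170,-.0710])+.0023*ex-.0010*ey")
s=s.replace("def unproj","_M={}\ndef cm(c):\n    if c not in _M: _M[c]=arm.camera_model(c)\n    return _M[c]\ndef unproj",1)
s=s.replace("m=arm.camera_model(cam)","m=cm(cam)")
open("h.py","w").write(s)
E
python3 - <<'E'
from h import *
T=SC+.04*ex;print(SC,T)
arm.movel([*T,.285],[180,0,90+YAW],max_speed=.15);st()
arm.hold(.2)
print(arm.movel([*T,.2695],max_speed=.025,contact_N=2.5)); st()
arm.set_gripper(.036); st()
arm.movel([*T,.33],max_speed=.12)
arm.goto([*A,.36],[180,0,TA]); st()
p,d=arm.camera("top");cv2.imwrite("top1raw.png",p);np.save("top_d1.npy",d)
cv2.imwrite("pics/t1.png",cv2.resize(p[140:250,230:350],None,fx=5,fy=5,interpolation=cv2.INTER_CUBIC))
w,_=arm.camera("wrist");m=arm.camera_model("wrist");drawbox(w,A,TA,.014,lambda X:projw(X,m)); cv2.imwrite("pics/w4.png",w)
E
```

```text
[ 0.51915092 -0.07228978] [ 0.55881326 -0.07747622]
t 7.82 [ 0.5592 -0.0779  0.2855] [1.7995e+02 1.0000e-02 8.2520e+01] F [0.95 0.51 0.03] w 0.018
True
t 8.57 [ 0.5587 -0.0774  0.2706] [-1.7994e+02 -1.0000e-02  8.2550e+01] F [-1.4  -0.79  4.02] w 0.0177
t 9.08 [ 0.5583 -0.0773  0.2699] [-1.7988e+02 -2.0000e-02  8.2550e+01] F [ 0.56 -0.16 -0.07] w 0.036
t 11.44 [0.5398 0.3886 0.3598] [-179.97    0.    152.06] F [-0.33 -0.03 -0.09] w 0.036
```

View pics/t1.png

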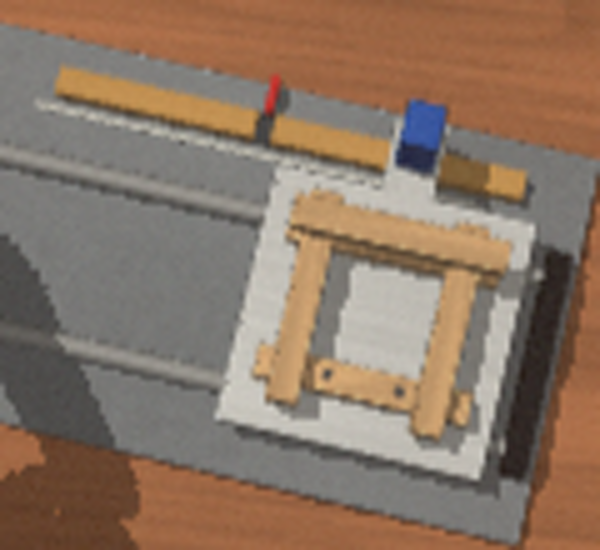

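View pics/w4.png

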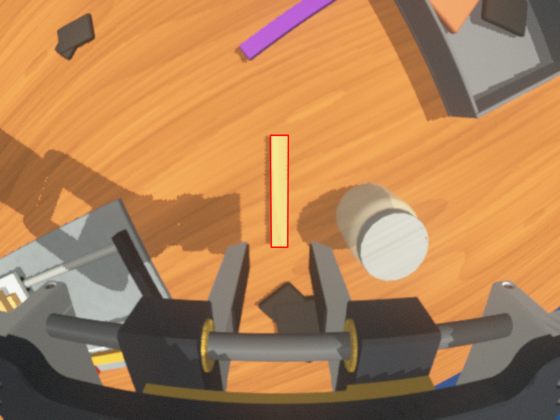

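Run:
```python
from h import *
from scipy.spatial.transform import Rotation as Ro
p=cv2.imread("top1raw.png");d=np.load("top_d1.npy");C=cloud("top",d)
m=np.zeros(d.shape,bool);m[170:200,280:340]=1;m&=(C[...,2]>.0755)&(C[...,2]<.09)
n_,lab,s_,_=cv2.connectedComponentsWithStats(m.astype(np.uint8));k=1+np.argmax(s_[1:,4]);vv,uu=np.nonzero(lab==k)
P=np.array([unproj("top",u,v,z=.082)[:2] for u,v in zip(uu,vv)]);c=P.mean(0);w,V=np.linalg.eigh(np.cov((P-c).T));
print("placed rel stage",(c-SC)@ex,(c-SC)@ey,"ang",np.degrees(np.arctan2(V[1,1],V[0,1]))%180,np.sqrt(12*w))
th=np.radians(TA-180);e=np.array([np.cos(th),np.sin(th),0])
R=Ro.from_rotvec(np.radians(2.5)*e)*Ro.from_euler("xyz",[180,0,TA],degrees=True)
rpy=R.as_euler("xyz",degrees=True);z=R.as_matrix()[:,2];print(rpy,z)
tcp=lambda h: np.array([*A,h])-.199*z
def mv(h,**k): return arm.movel(tcp(h),list(rpy),**k)
mv(.06,max_speed=.15); st()
mv(.02,max_speed=.06,contact_N=5); arm.hold(.1)
print(mv(.0055,max_speed=.04,contact_N=5)); st()
arm.set_gripper(0,20); st()
print(mv(.06,max_speed=.12)); st()
w,_=arm.camera("wrist");cv2.imwrite("pics/w5.png",w)
```

```text
placed rel stage 0.0394432089948666 -0.002150666870170593 ang 82.37009249150545 [0.01952381 0.11940875]
[177.5    0.   152.15] [ 0.02037716  0.03856711 -0.99904822]
t 12.37 [0.5358 0.3821 0.2599] [1.7741e+02 6.0000e-02 1.5214e+02] F [-0.41 -0.48  0.8 ] w 0.0358
False
t 13.79 [0.5351 0.3819 0.2039] [ 1.7753e+02 -2.0000e-02  1.5215e+02] F [ 0.23 -0.12  0.81] w 0.0359
t 14.22 [0.5353 0.382  0.2046] [1.7748e+02 2.0000e-02 1.5215e+02] F [-0.76  0.57  0.65] w 0.018
False
t 14.82 [0.535  0.3818 0.2586] [ 1.7752e+02 -1.0000e-02  1.5215e+02] F [-0.51 -0.4  -0.11] w 0.0177
```

View pics/w5.png

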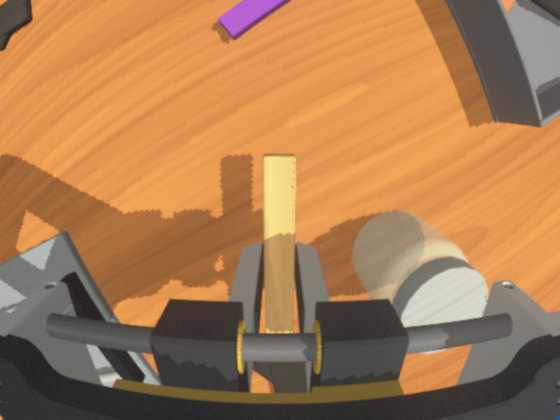

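Run:
```python
from h import *
T=SC-.04*ex;print(T)
arm.movel([.535,.382,.34],[180,0,TA],max_speed=.2)
arm.goto([*T,.33],[180,0,90+YAW])
arm.movel([*T,.287],max_speed=.12);arm.hold(.2);st()
w,_=arm.camera("wrist");cv2.imwrite("pics/w6.png",w)
print(arm.movel([*T,.2705],max_speed=.025,contact_N=2.5)); st()
arm.set_gripper(.036); st()
arm.movel([*T,.33],max_speed=.12)
arm.goto([.42,.15,.42],[180,0,90+YAW]); st()
p,d=arm.camera("top");cv2.imwrite("top2raw.png",p);np.save("top_d2.npy",d)
cv2.imwrite("pics/t2.png",cv2.resize(p[140:250,230:350],None,fx=5,fy=5,interpolation=cv2.INTER_CUBIC))
C=cloud("top",d)
m=np.zeros(d.shape,bool);m[160:240,260:345]=1;m&=(C[...,2]>.0755)&(C[...,2]<.087)
n_,lab,s_,_=cv2.connectedComponentsWithStats(m.astype(np.uint8))
for k in range(1,n_):
  if s_[k,4]<100: continue
  vv,uu=np.nonzero(lab==k)
  P=np.array([unproj("top",u,v,z=.082)[:2] for u,v in zip(uu,vv)]);c=P.mean(0);w,V=np.linalg.eigh(np.cov((P-c).T));
  print("placed rel stage",(c-SC)@ex,(c-SC)@ey,"ang",np.degrees(np.arctan2(V[1,1],V[0,1]))%180,np.sqrt(12*w))
```

```text
[ 0.47948859 -0.06710334]
t 17.8 [ 0.4799 -0.0672  0.288 ] [1.7989e+02 3.0000e-02 8.2560e+01] F [ 0.08  0.05 -0.49] w 0.0179
True
t 18.41 [ 0.4793 -0.0671  0.2725] [-1.7992e+02 -1.0000e-02  8.2550e+01] F [0.83 0.57 2.  ] w 0.0177
t 18.92 [ 0.479  -0.0669  0.2723] [-1.7989e+02 -2.0000e-02  8.2560e+01] F [-1.07  0.13  0.28] w 0.0358
t 20.51 [0.4202 0.1495 0.4191] [-1.7992e+02  4.0000e-02  8.2520e+01] F [ 0.1  -0.45 -0.15] w 0.0363
placed rel stage 0.03941547952981798 -0.002038067590561851 ang 82.34949454705057 [0.0192453 0.1193191]
placed rel stage -0.04039263356577495 0.0006736814612564919 ang 82.36723457540005 [0.01881042 0.11960923]
```

View pics/t2.png

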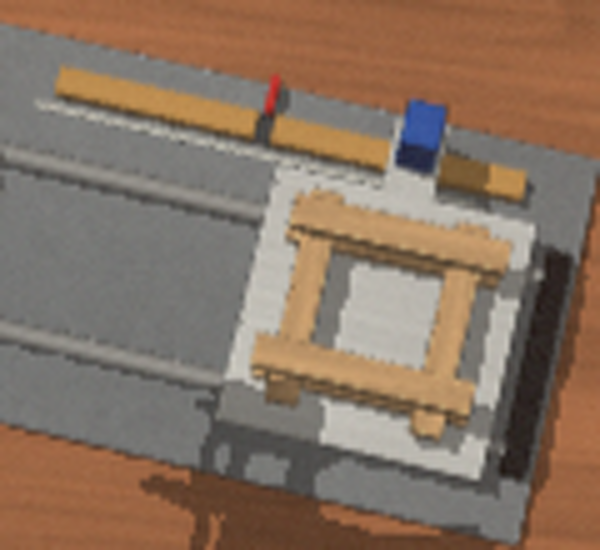

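View pics/w6.png

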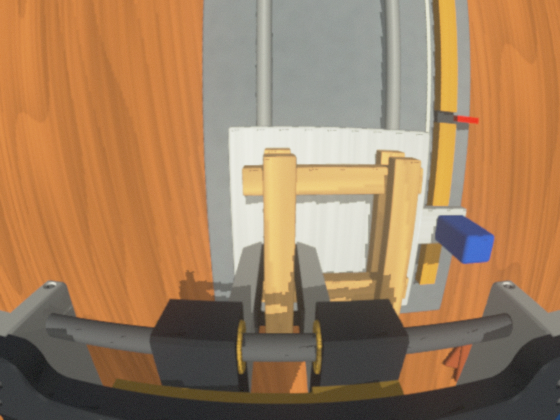

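Slat A is within 1 mm of its place. Slat B is about 2 mm short along the stage's y, so I'll regrip it, lift it a little and set it down even.

```bash
cat >> h.py <<'E'
def meas(p,d,sc=None):
    sc=SC if sc is None else sc
    C=cloud("top",d);m=np.zeros(d.shape,bool);m[150:245,200:345]=1;m&=(C[...,2]>.0755)&(C[...,2]<.087)
    n_,lab,s_,_=cv2.connectedComponentsWithStats(m.astype(np.uint8))
    for k in range(1,n_):
        if s_[k,4]<100: continue
        vv,uu=np.nonzero(lab==k)
        P=np.array([unproj("top",u,v,z=.082)[:2] for u,v in zip(uu,vv)]);c=P.mean(0);w,V=np.linalg.eigh(np.cov((P-c).T))
        print("placed rel stage",np.round([(c-sc)@ex,(c-sc)@ey],4),"ang",np.degrees(np.arctan2(V[1,1],V[0,1]))%180,np.sqrt(12*w))
E
python3 - <<'E'
from h import *
T=SC+.04*ex
arm.goto([*T,.33],[180,0,90+YAW])
arm.movel([*T,.285],max_speed=.12)
arm.movel([*T,.2705],max_speed=.05,contact_N=4);arm.hold(.1);st()
arm.set_gripper(0,15);st()
arm.movel([*T,.2755],max_speed=.04)
T2=T+.0007*ex+.0022*ey
arm.movel([*T2,.2755],max_speed=.03);arm.hold(.2)
print(arm.movel([*T2,.2685],max_speed=.02,contact_N=2.5)); st()
arm.set_gripper(.036); st()
arm.movel([*T2,.33],max_speed=.12)
arm.goto([.42,.15,.42],[180,0,90+YAW]); st()
p,d=arm.camera("top");cv2.imwrite("top3raw.png",p);np.save("top_d3.npy",d);meas(p,d)
cv2.imwrite("pics/t3.png",cv2.resize(p[140:250,230:350],None,fx=5,fy=5,interpolation=cv2.INTER_CUBIC))
w,_=arm.camera("wrist");cv2.imwrite("pics/w7.png",w)
E
```

```text
t 22.72 [ 0.5589 -0.0775  0.2706] [179.99   0.    82.55] F [-0.15  0.54 -0.84] w 0.036
t 23.14 [ 0.5589 -0.0775  0.2707] [1.7998e+02 1.0000e-02 8.2550e+01] F [-0.39 -0.3   0.86] w 0.0176
True
t 24.19 [ 0.56   -0.0755  0.2704] [1.7997e+02 1.0000e-02 8.2550e+01] F [0.54 0.49 3.25] w 0.0177
t 24.7 [ 0.5595 -0.0753  0.2697] [-1.7996e+02 -1.0000e-02  8.2550e+01] F [ 0.38 -0.65  0.34] w 0.036
t 26.43 [0.4204 0.1495 0.4194] [-1.7995e+02  3.0000e-02  8.2510e+01] F [ 0.04 -0.16  0.28] w 0.0356
placed rel stage [0.0409 0.0004] ang 82.55645115142191 [0.01960817 0.12081491]
placed rel stage [-0.0406  0.0013] ang 82.5291724742519 [0.01885787 0.11966233]
```

View pics/t3.png

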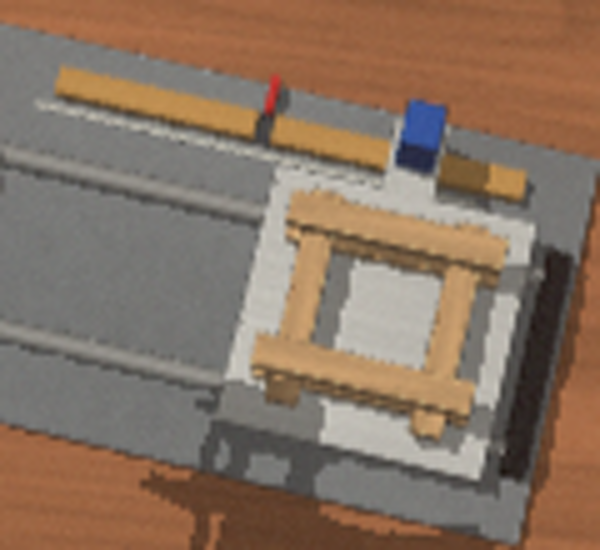

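View pics/w7.png

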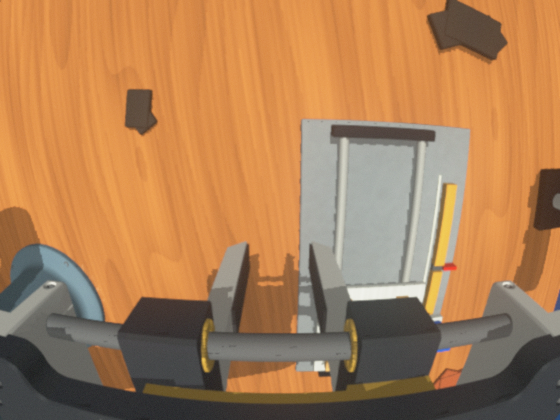

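Run:
```python
from h import *
H=SC+.1*ex; Y=180+YAW
print(np.round(arm.solve_ik([*H,.247],[180,0,Y]),1), np.round(arm.solve_ik([*(H+.1*ey),.247],[180,0,Y]),1))
arm.goto([*H,.36],[180,0,Y]); arm.set_gripper(.05,12)
st(); m=arm.camera_model("wrist"); w,_=arm.camera("wrist"); cv2.imwrite("w8.png",w)
e=[H+a*ex*.013+b*ey*.011 for a,b in ((1,1),(1,-1),(-1,-1),(-1,1))]
q=np.array([projw([*x,.09],m) for x in e]);cv2.polylines(w,[np.round(q*8).astype(int)],True,(0,0,255),1,cv2.LINE_AA,3)
for s in (.0856,.0868): u=projw([*(H+s*ey),.022],m);cv2.circle(w,tuple(np.round(u).astype(int)),3,(0,255,0),1)
cv2.imwrite("pics/w8.png",w)
```

```text
[ -18.2   21.1   98.3    0.    60.5 -100.8] [ -9.   21.9  97.2   0.   60.8 -91.6]
t 28.71 [ 0.6183 -0.0851  0.3601] [-1.8000e+02  1.0000e-02  1.7256e+02] F [-0.49  0.05  0.22] w 0.0496
```

View pics/w8.png

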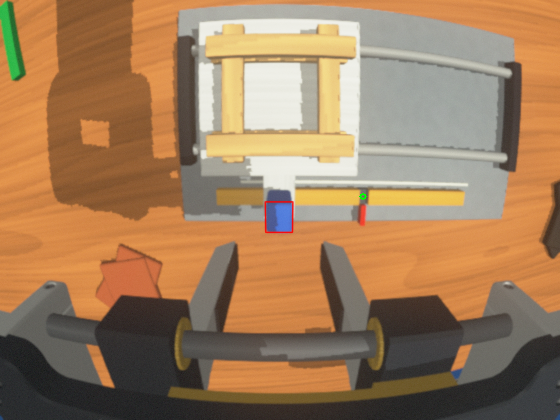

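The handle top at (279,217) fits the predicted box, and the notch and red tab at (363,197–215) fit s ≈ 0.086. I'll grip the handle and slide.

Run:
```python
from h import *
H=SC+.1*ex; Y=180+YAW
def f():
    F=[]
    for _ in range(3): arm.hold(.03);F.append(arm.observe()["ft_force"])
    return np.mean(F,0)
arm.movel([*H,.30],max_speed=.12); arm.movel([*H,.246],max_speed=.08,contact_N=6); arm.hold(.1); st()
arm.set_gripper(0,12); st()
print("Fy",f()@[*ey,0])
arm.movel([*(H+.078*ey),.246],max_speed=.035); o=st()
for s in np.arange(.079,.0945,.001):
    arm.movel([*(H+s*ey),.246],max_speed=.02); F=f();o=arm.observe()
    print(round(s,4),"act",round((o["eef_pos"][:2]-H)@ey,4),"Fy",round(F[:2]@ey,2),"Fx",round(F[:2]@ex,2),"t",round(o["t"],2))
    if s>.088 and F[:2]@ey<-6: break
p,d=arm.camera("top");cv2.imwrite("pics/t4.png",p)
```

```text
t 30.33 [ 0.6186 -0.0854  0.2468] [-1.7998e+02  8.0000e-02  1.7255e+02] F [-0.24  0.65 -0.37] w 0.05
t 30.88 [ 0.6183 -0.0852  0.2461] [1.7999e+02 1.0000e-02 1.7255e+02] F [-0.16  1.39  0.88] w 0.0219
Fy 0.6702986408853324
t 33.36 [ 0.6285 -0.0079  0.2461] [1.7998e+02 1.0000e-02 1.7254e+02] F [-2.31 -1.06  5.04] w 0.0221
0.079 act 0.079 Fy -0.63 Fx -1.47 t 33.71
0.08 act 0.0801 Fy -1.13 Fx -2.3 t 34.06
0.081 act 0.0811 Fy -0.69 Fx -2.1 t 34.41
0.082 act 0.0821 Fy -0.76 Fx -1.77 t 34.76
0.083 act 0.0832 Fy -0.11 Fx -1.34 t 35.11
0.084 act 0.0843 Fy 1.44 Fx -1.86 t 35.46
0.085 act 0.0855 Fy 2.67 Fx -1.64 t 35.81
0.086 act 0.0867 Fy 5.07 Fx -1.42 t 36.16
0.087 act 0.0874 Fy 3.11 Fx -1.13 t 36.51
0.088 act 0.0879 Fy 0.23 Fx -1.87 t 36.86
0.089 act 0.0884 Fy -2.42 Fx -2.24 t 37.21
0.09 act 0.0889 Fy -5.29 Fx -2.1 t 37.56
0.091 act 0.0897 Fy -7.08 Fx -2.71 t 37.91
```

Run:
```python
from h import *
H=SC+.1*ex
def f():
    F=[]
    for _ in range(4): arm.hold(.05);F.append(arm.observe()["ft_force"])
    return np.mean(F,0)
for s in (.090,.089,.088,.087,.0875,.0881):
    arm.movel([*(H+s*ey),.246],max_speed=.02); F=f();o=arm.observe()
    print(round(s,4),"act",round((o["eef_pos"][:2]-H)@ey,4),"Fy",round(F[:2]@ey,2),"Fx",round(F[:2]@ex,2),"t",round(o["t"],2))
st()
p,d=arm.camera("top");cv2.imwrite("pics/t5.png",p);meas(p,d,SC+.0881*ey)
cv2.imwrite("pics/t5c.png",cv2.resize(p[120:260,190:350],None,fx=4.5,fy=4.1,interpolation=cv2.INTER_CUBIC))
p,d=arm.camera("side");cv2.imwrite("pics/s5c.png",cv2.resize(p[160:280,180:320],None,fx=5,fy=4.9,interpolation=cv2.INTER_CUBIC))
w,_=arm.camera("wrist");cv2.imwrite("pics/w9.png",w)
```

```text
0.09 act 0.0889 Fy -4.9 Fx -2.49 t 38.41
0.089 act 0.0884 Fy -1.7 Fx -2.11 t 38.86
0.088 act 0.0879 Fy 0.55 Fx -1.45 t 39.31
0.087 act 0.0874 Fy 4.97 Fx -1.25 t 39.76
0.0875 act 0.0876 Fy 3.03 Fx -1.17 t 40.21
0.0881 act 0.0878 Fy 1.33 Fx -1.34 t 40.66
t 40.66 [0.6297 0.0018 0.2461] [-179.99    0.    172.54] F [-0.51  2.29  5.1 ] w 0.0219
```

View pics/t5c.png

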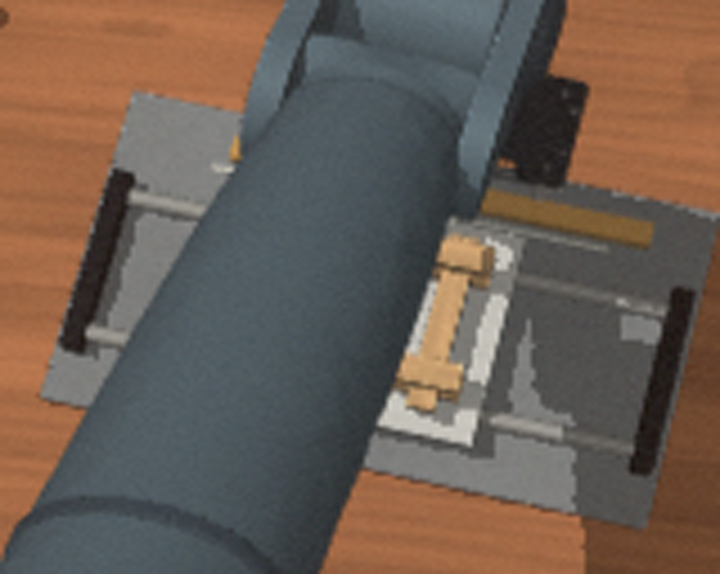

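View pics/s5c.png

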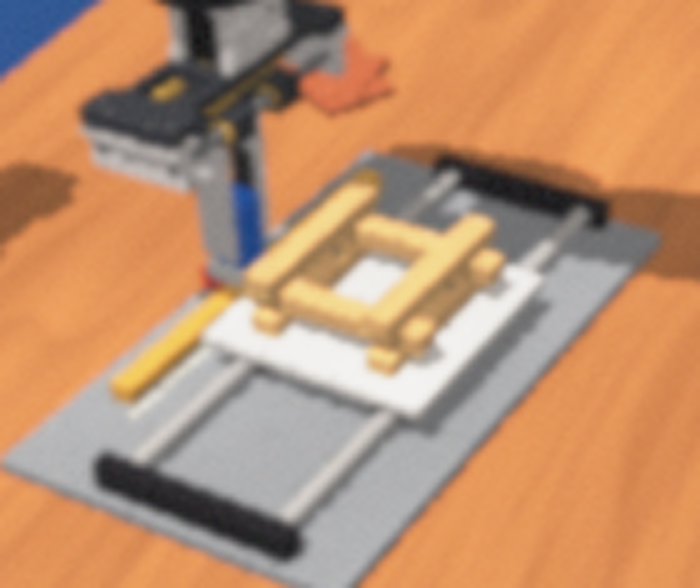

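View pics/w9.png

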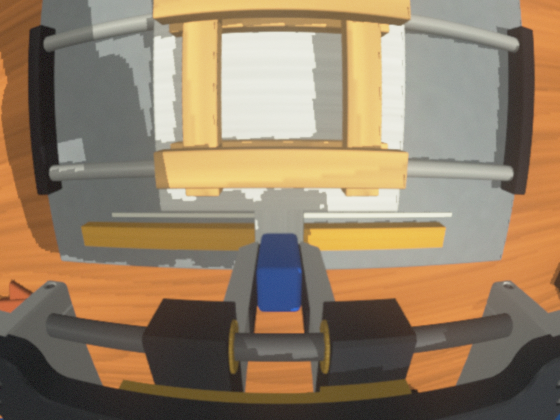

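Run:
```python
from h import *
H=SC+.1*ex
arm.movel([*(H+.0883*ey),.246],max_speed=.02)
for _ in range(5): arm.hold(.1);o=arm.observe();print(round((o["eef_pos"][:2]-H)@ey,4),np.round(o["ft_force"],2),o["grip_width"],o["t"])
arm.sign_off()
```

```text
0.0879 [-1.34  2.03  5.26] 0.021863228158233675 41.1583
0.0879 [-3.   -0.38  5.72] 0.021914134644329817 41.2583
0.0879 [-2.51  0.66  5.57] 0.022122528497558486 41.3583
0.0879 [-1.41  0.35  5.86] 0.022023503438126927 41.4583
0.0879 [-0.66 -0.48  5.09] 0.0219413968530136 41.5583
the job is handed in; nothing more can be done
```

I laid both pale slats on the crib, slid the stage into the notch at the red mark and handed in at 41.6 s (limit 67 s), still gripping the handle. I left the purple and green look-alikes alone.

**Slats:** After its first placing, slat B was about 2 mm short along the stage's y, so I regripped it and set it again. The last full top view put the slats at stage (+40.9, +0.4) mm and (−40.6, +1.3) mm. Both ran along the stage's y, with their ends even to about 1 mm.

**Notch:** The push along the rail rose to +5 N, passed zero at about 88 mm of travel, then reached −7 N. It crossed zero at nearly the same place coming back, which is what a seated ball does. At hand-in the push along the rail was around zero (last reading about −0.6 N) and the grip width was 21.9 mm, matching the 22 mm handle.

**Limits of the checks:**
- **Camera estimate:** The pictures had put the notch at about 86 mm. I trusted the force reading instead.
- **After the slide:** The arm hid part of the crib from above, so the slats' exact positions could not be measured again. The side and wrist views show the crib standing intact.
- **Other forces:** About 5 N of vertical force and 1–3 N of sideways force remained on the tool while holding.

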